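# Fill the spacer jar through the funnel

### The job

Pick the one brass spacer out of the cluttered blue parts tray and put it in the aluminium scoop with the other five, then lift the scoop and tip all six brass spacers through the orange funnel into the narrow jar. Set the empty scoop back down upright in the middle of its cork mat. Leave the other parts in the tray, do not knock the funnel or the bit case, and do not shove the drill, bowl, block or punch about.

Things in the scene. Friction and masses are not known exactly. Their poses are not given: they have to be found in the camera images.
- scoop: small open aluminium scoop, loose, 0.2 kg; origin: underside of its flat floor; z up; pouring lip to -x, handle to +x. Floor 3 mm thick from x = -20 to +42 mm, 64 mm wide inside; from x = -20 a ramp rises at 29 deg to the lip at x = -66. Side walls (3 mm) and back wall (x = +43) 36 mm high. An upright black handle block stands behind the back wall
- scoop_lip (a point): middle of the scoop's pouring lip (the top end of the ramp, 64 mm wide between side walls about 46 mm high there), at (-66, 0, 28) mm in the scoop's frame; axes as the scoop's
- scoop_load (a point): inside the scoop, (0, 0, 12) mm in its frame
- scoop_grip (a point): middle of the black handle block, (66, 0, 70) mm in the scoop's frame; the block is 16 mm thick (y: pinch it across this), 44 mm long (x = 44 to 88 mm) and reaches from 40 to 90 mm above the scoop's underside, free on both sides
- mat: thin cork mat on the bench, fixed, 190 x 130 x 3 mm, the scoop's place; origin: centre of its underside
- jar: narrow clear jar, 56 mm outside and 50 mm inside diameter, screwed to a wooden base 100 x 100 x 18 mm, fixed; origin: centre of the base's underside. Jar floor at 22 mm, jar rim at 108 mm height. An orange funnel is fixed in its mouth: spout 43 mm inside diameter, cone from 115 mm height up to the rim
- funnel_rim (a point): centre of the orange funnel's wide mouth, at rim height (155 mm above the bench); rim 136 mm outside diameter, wall 3 mm
- tray: square blue plastic parts tray, fixed, 150 x 150 x 35 mm, walls and floor 5 mm; origin: centre of its underside
- stray: solid brass spacer, a plain upright cylinder 14 mm diameter, 14 mm high, 18 g; origin at the centre of one flat end (the underside at the start); the one standing in the blue tray among other parts
- spacer1: solid brass spacer, a plain upright cylinder 14 mm diameter, 14 mm high, 18 g; origin at the centre of one flat end (the underside at the start); starts standing in the scoop
- spacer2: solid brass spacer, a plain upright cylinder 14 mm diameter, 14 mm high, 18 g; origin at the centre of one flat end (the underside at the start); starts standing in the scoop
- spacer3: solid brass spacer, a plain upright cylinder 14 mm diameter, 14 mm high, 18 g; origin at the centre of one flat end (the underside at the start); starts standing in the scoop
- spacer4: solid brass spacer, a plain upright cylinder 14 mm diameter, 14 mm high, 18 g; origin at the centre of one flat end (the underside at the start); starts standing in the scoop
- spacer5: solid brass spacer, a plain upright cylinder 14 mm diameter, 14 mm high, 18 g; origin at the centre of one flat end (the underside at the start); starts standing in the scoop
- alu_spacer: silver aluminium spacer of the same size as the brass ones, in the tray; stays there; origin: centre of underside
- rubber_foot: black rubber foot, 22 mm diameter, 12 mm high, in the tray; stays there; origin: centre of underside
- hex_bolt: steel hex bolt standing on its head (21 mm wide, 8 mm high), 36 mm tall, shank 10 mm, in the tray; stays there; origin: centre of underside
- drill: yellow and black cordless drill standing on its battery (105 x 75 mm), 184 mm tall, nose to -x reaching 85 mm from its axis; loose, 1.1 kg; origin: centre of underside
- bowl: small aluminium bowl, 100 mm wide, 45 mm high, empty, loose; origin: centre of underside
- block: wooden block 90 x 55 x 40 mm, loose; origin: centre of underside
- punch: steel punch lying along its x axis, about 115 x 12 x 12 mm, loose; origin: underside
- bit_case: black plastic bit case with a closed flip-top lid, 77 x 127 x 41 mm, fixed; origin: centre of underside
Not all that is in view belongs to the job. Leave any green look-alike of the scoop alone.

How it is judged:
By the outcome, as a careful person would: the job done as asked, in the order asked, and still so for the second after the job is handed in, with the robot touching nothing.
It also fails if it takes over 72 s, if anything falls off the work surface, if the arm or the gripper's body presses on something with over 40 N, if the wrist force passes 120 N, or if a joint passes its speed limit or range.

### The arm

A 6-joint arm with a two-finger parallel gripper is mounted at the origin on the work surface. World frame = base frame: x ahead of the robot, y to its left, z up, the work surface at z = 0. Lengths are in mm, angles in rad, forces in N, time in s.
With the tool pointing down it reaches from about 350 to 975 mm from the base axis. Payload 7.1 kg.
Tool frame: the origin (TCP) lies on the front face of the gripper's body, between the roots of the fingers; the fingertips stand 80 mm ahead of it and the grasp point (between the pads) lies 61 mm ahead of it (env.tips_ahead is the distance from the TCP to the fingertips, in mm); z points along the fingers, y is the line along which they close (so a half turn about z gives the same grasp; the last joint's range is limited). The gripper opens to 88 mm and grips with 3 to 60 N. Pads are 20 mm wide; open, the fingers measure 115 mm over their backs; the gripper's body (75 mm by 178 mm) begins 61 mm behind the grasp point.
Start: joints at [1.288, 0.423, 1.63, -0, 1.089, -0.019], TCP at [162.938, 603.371, 302.675] pointing down, gripper open.
Joint ranges: [-3, 3], [-0.9, 2.11], [0.09, 2.58], [-1.31, 4.45], [0.11, 2.69], [-2.54, 2.54]. Speed limits (rad/s): [2.39, 2.39, 3.01, 3.14, 3.14, 3.14].

### API

Orientations are given as a unit quaternion [x, y, z, w].
In Python, from station import env, set_gripper, viewer, workorder gives the robot as it stands. Calls block until the motion is done:
- env.reach(position, orientation): joint-space move of the TCP to a pose.
- env.move_l(position, rot=None, rate=150, f_stop=None): straight line of the TCP; rot=None keeps the orientation; rate is the mean speed in mm/s. With f_stop (N) it stops when the force on the tool has changed by that much, and returns True; else False.
- env.move_joints(angles): joint-space move.
- set_gripper(opening): finger opening in mm; the grip force is fixed at half the most; returns when the fingers have stopped.
- env.hold(seconds).
- env.ik(position, orientation): joint angles nearest the present ones, or None.
- env.read_state(): the state.
- viewer.camera(name): name is "scene" or "top"; returns the picture (480x640x3 uint8, blue, green, red); there is no depth.
- viewer.camera_params(name): a dict with "fx", "fy", "cx", "cy" (pixels), "pose" (4x4, takes a point from camera to world coordinates). Camera axes: x right, y up, looking along -z (the intrinsics and any distortion apply to the point x, -y, -z); pixel columns grow to the right and rows downward; lengths in mm; the calibration is good to about 2 mm. A picture is of the moment at which its call begins. camera_params takes no time and is no camera call.
A pose or a line that the arm cannot do raises env.IKError and nothing moves.
- workorder.sign_off(): hands the job in; it is judged then, once.
The state is a dict: "time_s": time; "qpos": joint angles; "dq": joint speeds; "tau": joint torques, N m; "tool_pos": TCP position; "orientation": TCP orientation; "force": force on the tool from outside, world axes, zero at the start; "wrist_torque": the same for the moment, N m; "width": finger opening in mm; "grip_force": force on a finger pad.
Only numpy, scipy, OpenCV 4.12 (cv2) and the standard library are available. Lean on these libraries where they do the work, as an engineer would, in place of code of your own. Each camera call takes 0.05 s, during which the arm holds its last target. There are 200 camera calls.

## Working session

There is one attempt and no reset: what is moved stays moved. The work goes in short steps, each a Python script; the robot and the scene stay as the last script left them, time stands still between calls to the robot, and variables do not carry over. Pictures are saved under pics/ and viewed, at most 10 in all, crops included, and the job is handed in when it is done.

```bash
mkdir -p pics; ls; python3 - <<'E'
from station import env, viewer
import cv2, numpy as np
for n in ("scene","top"):
    im=viewer.camera(n); cv2.imwrite(f"pics/{n}0.png",im)
    p=viewer.camera_params(n); print(n,{k:(np.round(v,3).tolist() if not isinstance(v,str) else v) for k,v in p.items()})
s=env.read_state();print(s['orientation'],s['time_s'],s['width'])
E
```

```text
pics
scene {'fx': 538.613, 'fy': 538.613, 'cx': 321.294, 'cy': 238.1, 'pose': [[0.656, -0.546, 0.521, 1125.453], [0.755, 0.489, -0.438, -513.01], [-0.015, 0.68, 0.733, 909.921], [0.0, 0.0, 0.0, 1.0]]}
top {'fx': 541.565, 'fy': 541.565, 'cx': 316.509, 'cy': 239.928, 'pose': [[-0.019, 0.99, -0.14, 387.208], [-1.0, -0.022, -0.018, -34.135], [-0.021, 0.139, 0.99, 1246.6], [0.0, 0.0, 0.0, 1.0]]}
[ 1.31513090e-01  9.91314206e-01 -6.65962307e-04 -9.07909741e-05] 0.1 88.00367900762973
```

View pics/scene0.png

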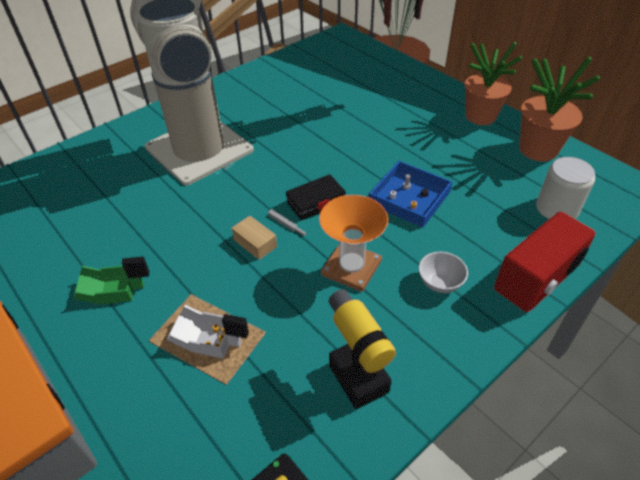

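View pics/top0.png

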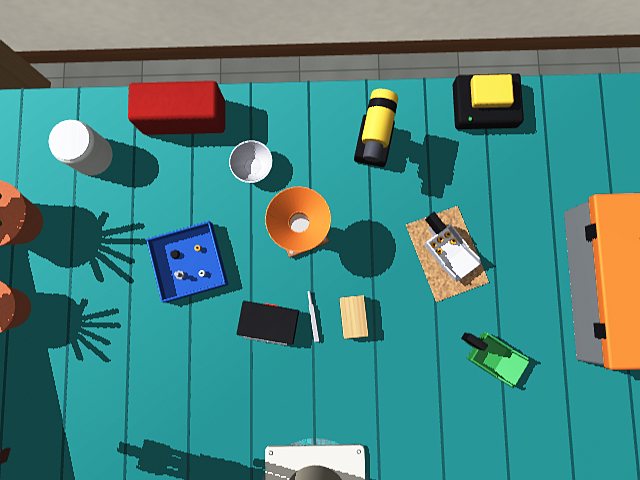

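```bash
cat > h.py <<'E'
import cv2, numpy as np
from station import env, viewer, set_gripper
P={n:viewer.camera_params(n) for n in("scene","top")}
def ray(n,uv):
    p=P[n];T=np.array(p['pose']);u,v=uv
    return T[:3,3],T[:3,:3]@np.array([(u-p['cx'])/p['fx'],-(v-p['cy'])/p['fy'],-1])
def onz(n,uv,z):
    o,d=ray(n,uv);return o+d*(z-o[2])/d[2]
def tri(a,b):
    (o1,d1),(o2,d2)=ray("top",a),ray("scene",b)
    s=np.linalg.lstsq(np.c_[d1,-d2],o2-o1,rcond=None)[0]
    p,q=o1+d1*s[0],o2+d2*s[1];return (p+q)/2,np.linalg.norm(p-q)
def proj(n,X):
    p=P[n];T=np.array(p['pose']);c=T[:3,:3].T@(np.array(X,float)-T[:3,3])
    return np.array([p['cx']-p['fx']*c[0]/c[2],p['cy']+p['fy']*c[1]/c[2]])
def blobs(im,lo,hi,box,amin=4):
    x0,y0,x1,y1=box
    m=cv2.inRange(cv2.cvtColor(im[y0:y1,x0:x1],cv2.COLOR_BGR2HSV),np.array(lo),np.array(hi))
    n,l,st,c=cv2.connectedComponentsWithStats(m)
    return m,[(st[i,4],c[i]+[x0,y0],st[i,:4].tolist()) for i in range(1,n) if st[i,4]>=amin]
E
python3 - <<'E'
from h import *
t=cv2.imread("pics/top0.png");s=cv2.imread("pics/scene0.png")
def cr(im,x,y,w,h,f): return cv2.resize(im[y:y+h,x:x+w],None,fx=f,fy=f,interpolation=cv2.INTER_CUBIC)
a=np.hstack([cr(t,140,215,100,75,4),cr(s,365,155,100,75,4)])
b=np.hstack([cr(t,400,200,100,75,4),cr(s,160,300,100,75,4)])
cv2.imwrite("pics/crop.png",np.vstack([a,b]))
np.set_printoptions(precision=1,suppress=True)
for n,im,box in(("top",t,(140,215,240,310)),("scene",s,(365,155,460,230))):
    m,b=blobs(im,(8,110,90),(28,255,255),box,2);print(n,"brass",[(x[0],x[1],onz(n,x[1],19)[:2]) for x in b])
    m,b=blobs(im,(108,120,40),(125,255,255),box,300)
    c=max(cv2.findContours(m,cv2.RETR_EXTERNAL,2)[0],key=cv2.contourArea)
    r=cv2.minAreaRect(c+np.array(box[:2],np.float32).astype(int));print("tray",r)
# funnel
for n,im,box in(("top",t,(255,180,340,265)),("scene",s,(310,190,395,250))):
    m,_=blobs(im,(5,150,60),(20,255,255),box)
    c=max(cv2.findContours(m,cv2.RETR_EXTERNAL,2)[0],key=cv2.contourArea)
    e=cv2.fitEllipse(cv2.convexHull(c));uv=np.array(e[0])+box[:2];print(n,"funnel",uv,e[1],onz(n,uv,155))
# mat corners in top, in scene
for n,im,box in(("top",t,(395,195,500,310)),("scene",s,(140,285,275,390))):
    m,_=blobs(im,(8,60,60),(22,200,255),box)
    pts=cv2.findNonZero(cv2.morphologyEx(m,cv2.MORPH_OPEN,np.ones((3,3))))
    hp=cv2.convexHull(pts)
    w=np.array([onz(n,np.array(q[0])+box[:2],3)[:2] for q in hp],np.float32)
    print(n,"mat",cv2.minAreaRect(w))
# handle dark
for n,im,box in(("top",t,(415,205,460,250)),("scene",s,(215,310,250,345))):
    m,b=blobs(im,(0,0,0),(180,255,45),box,30);print(n,"handle",b)
E
```

```text
top brass [(np.int32(26), array([197.2, 247.6]), array([548.5, 262.2]))]
tray ((186.4346160888672, 261.4268798828125), (66.6563949584961, 69.37528228759766), 74.74488067626953)
scene brass [(np.int32(604), array([374.5, 215.3]), array([520.2, 160.6])), (np.int32(22), array([413.4, 204.3]), array([555.5, 255.9]))]
tray ((409.0862121582031, 192.4655303955078), (70.64286804199219, 51.47212219238281), 23.198591232299805)
top funnel [298.4 220.7] (65.56839752197266, 69.42264556884766) [581.7  21.8 155. ]
scene funnel [352.7 218.1] (47.8214225769043, 68.15956115722656) [589.2  20.2 155. ]
top mat ((525.6719970703125, -310.2115478515625), (190.59033203125, 129.72457885742188), 19.037532806396484)
scene mat ((529.4782104492188, -312.24896240234375), (189.55972290039062, 129.314453125), 18.844493865966797)
top handle [(np.int32(228), array([435.3, 222.9]), [11, 7, 20, 22])]
scene handle [(np.int32(421), array([234.7, 325.9]), [7, 5, 26, 22])]
```

View pics/crop.png

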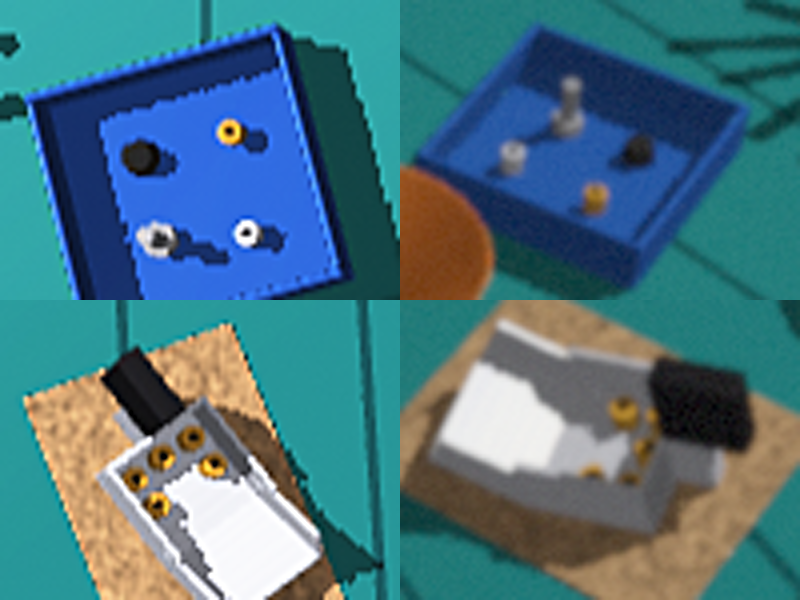

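The stray candidates are as follows:
- **Brass, standing:** top (197,248), scene (413,204). It is gold-coloured, so it is the one meant.
- **Aluminium spacer:** top (202,273). It is silver.
- **Hex bolt:** top (179,274).
- **Rubber foot:** top (175,254).

The aluminium scoop is on the mat, with its handle at top (435,223). The green look-alike is left alone.

```bash
cat > m.py <<'E'
from h import *
np.set_printoptions(precision=1,suppress=True)
def handle(t,s,tb,sb):
    m,b=blobs(t,(0,0,0),(180,255,60),tb,60);k=max(b,key=lambda r:r[0])
    c=max(cv2.findContours(m,cv2.RETR_EXTERNAL,2)[0],key=cv2.contourArea)
    w=np.array([onz("top",np.array(q[0])+tb[:2],85)[:2] for q in c],np.float32)
    _,b2=blobs(s,(0,0,0),(180,255,45),sb,60);k2=max(b2,key=lambda r:r[0])
    print("handle rect",cv2.minAreaRect(w),"tri",tri(k[1],k2[1]))
def body(t,box):
    hsv=cv2.cvtColor(t,cv2.COLOR_BGR2HSV);m=cv2.inRange(hsv,(0,0,75),(180,60,255));M=np.zeros_like(m)
    x0,y0,x1,y1=box;M[y0:y1,x0:x1]=m[y0:y1,x0:x1];M=cv2.morphologyEx(M,cv2.MORPH_OPEN,np.ones((2,2)))
    c=max(cv2.findContours(M,cv2.RETR_EXTERNAL,2)[0],key=cv2.contourArea)
    w=np.array([onz("top",q[0],40)[:2] for q in c],np.float32);r=cv2.minAreaRect(w);print("body",r)
    return c
E
python3 - <<'E'
from m import *
t=cv2.imread("pics/top0.png");s=cv2.imread("pics/scene0.png")
handle(t,s,(420,208,452,240),(215,310,250,345))
c=body(t,(420,215,490,285))
print("stray",tri((197.2,247.6),(413.4,204.3)), onz("scene",(413.4,204.3),12))
_,b=blobs(t,(10,140,70),(28,255,255),(425,230,462,262),6)
print([(x[0],x[1],onz("top",x[1],18)[:2]) for x in b])
T=[onz("top",p,35)[:2] for p in ((148,239),(212,222),(228,286),(165,302))];print("tray",np.mean(T,0))
_,b=blobs(s,(10,140,60),(28,255,255),(195,318,228,348),4);print([(x[0],x[1],onz("scene",x[1],14)[:2]) for x in b])
d=t.copy();cv2.drawContours(d,[c],-1,(0,0,255),1);cv2.imwrite("pics/body.png",cv2.resize(d[200:300,395:495],None,fx=5,fy=5,interpolation=0))
E
```

```text
handle rect ((583.1461181640625, -270.6229248046875), (43.41499710083008, 27.317842483520508), 36.981021881103516) tri (array([ 586.2, -275.1,   66. ]), np.float64(0.03414945057589209))
body ((527.4974975585938, -311.2349853515625), (133.34127807617188, 79.21939086914062), 37.27025604248047)
stray (array([549.6, 264.2,   9.7]), np.float64(0.36168805399163007)) [551. 262.  12.]
[(np.int32(25), array([447.4, 234.1]), array([ 567.4, -311.2])), (np.int32(23), array([440.2, 239. ]), array([ 556.3, -294.2])), (np.int32(28), array([452.9, 241.1]), array([ 550.9, -322.7])), (np.int32(22), array([433.3, 244.3]), array([ 544.5, -278. ])), (np.int32(27), array([439.2, 250.9]), array([ 529.3, -290.6]))]
tray [514.1 278.3]
[(np.int32(37), array([215.7, 327.9]), array([ 532. , -291.3])), (np.int32(12), array([223.2, 329.3]), array([ 544.6, -281.9])), (np.int32(16), array([220.4, 337. ]), array([ 555.6, -296.1])), (np.int32(4), array([208. , 342.5]), array([ 550.1, -320.9]))]
```

View pics/body.png

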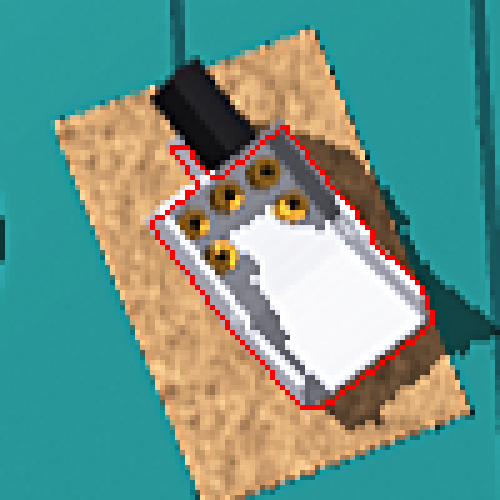

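```bash
python3 - <<'E'
from m import *
f=lambda x,y,z: onz("top",(x/5+395-.4,y/5+200-.4),z)[:2]
src=np.array([[44.5,35],[44.5,-35],[-66,35],[-66,-35],[88,-8]],float)
dst=np.array([f(152,222,39),f(285,128,39),f(308,408,49),f(430,320,49),f(200,62,93)])
print(dst)
sc,dc=src-src.mean(0),dst-dst.mean(0)
H=sc.T@dc;th=np.arctan2(H[0,1]-H[1,0],H[0,0]+H[1,1]);R=np.array([[np.cos(th),-np.sin(th)],[np.sin(th),np.cos(th)]])
o=dst.mean(0)-R@src.mean(0);print(np.degrees(th),o,"grip",o+R@[66,0]);print(dst-(src@R.T+o))
for p in [(567.4,-311.2),(556.3,-294.2),(550.9,-322.7),(544.5,-278.),(529.3,-290.6)]: print((np.array(p)-o)@R)
# ik checks
from scipy.spatial.transform import Rotation as Ro
def down(yaw): return Ro.from_euler('z',yaw,degrees=True)*Ro.from_euler('x',180,degrees=True)
F=np.array([583.5,21.]);
for psi in(0,15,30,-20):
  r=[]
  for t in(0,30,60,80,95,105):
    u=np.array([np.cos(np.radians(psi)),np.sin(np.radians(psi)),0])
    Rs=Ro.from_euler('z',psi,degrees=True)*Ro.from_euler('y',-t,degrees=True)
    lip=np.r_[F,180]+u*20
    g=lip+Rs.apply([132,0,42+61])
    row=[]
    for k in(0,180):
      q=env.ik(g.tolist(),(Rs*Ro.from_euler('z',k,degrees=True)*Ro.from_euler('x',180,degrees=True)).as_quat().tolist())
      row.append(None if q is None else np.round(q,2).tolist())
    r.append(row)
  print(psi,*r,sep="\n ")
E
```

```text
[[ 543.  -255.3]
 [ 584.3 -316.9]
 [ 457.8 -317.9]
 [ 495.4 -373.6]
 [ 605.1 -269.3]]
34.00568206104715 [ 528.8 -310.3] grip [ 583.5 -273.4]
[[-3.1  1.1]
 [-0.9 -2.4]
 [ 3.3  0.3]
 [ 1.8  2.6]
 [-1.1 -1.6]]
[ 31.5 -22.3]
[31.8 -2. ]
[ 11.4 -22.6]
[31.1 18. ]
[11.5 16.1]
0
 [[0.01, 0.61, 1.37, -0.0, 1.17, 1.58], [0.01, 0.61, 1.37, 0.0, 1.17, -1.56]]
 [[0.02, 0.31, 1.79, -0.02, 0.51, 1.6], [0.02, 0.31, 1.79, -0.02, 0.51, -1.54]]
 [[0.02, 0.19, 2.2, 3.21, 0.29, -1.63], [0.02, 0.19, 2.2, 3.21, 0.29, 1.51]]
 [[0.03, 0.33, 2.41, 3.18, 1.0, -1.58], [0.03, 0.33, 2.41, 3.18, 1.0, 1.56]]
 [[0.03, 0.63, 2.5, 3.18, 1.64, -1.57], [0.03, 0.63, 2.5, 3.18, 1.64, 1.57]]
 [[0.04, 0.86, 2.49, 3.18, 2.05, -1.56], [0.04, 0.86, 2.49, 3.18, 2.05, 1.58]]
15
 [[0.07, 0.6, 1.38, -0.0, 1.16, 1.38], [0.07, 0.6, 1.38, 0.0, 1.16, -1.77]]
 [[0.0, 0.32, 1.79, 0.25, 0.54, 1.13], [0.0, 0.32, 1.79, 0.25, 0.54, -2.01]]
 [[-0.11, 0.2, 2.18, 2.22, 0.41, -0.88], [-0.11, 0.2, 2.18, 2.22, 0.41, 2.26]]
 [[-0.21, 0.34, 2.39, 2.6, 1.03, -1.36], [-0.21, 0.34, 2.39, 2.6, 1.03, 1.78]]
 [[-0.27, 0.62, 2.46, 2.61, 1.61, -1.54], [-0
[... 373 characters left out ...]
 2.29, 2.11, 1.13, -1.17], [-0.38, 0.38, 2.29, 2.11, 1.13, 1.97]]
 [[-0.47, 0.61, 2.35, 2.16, 1.56, -1.42], [-0.47, 0.61, 2.35, 2.16, 1.56, 1.72]]
 [[-0.5, 0.79, 2.34, 2.12, 1.83, -1.57], [-0.5, 0.79, 2.34, 2.12, 1.83, 1.58]]
-20
 [[-0.06, 0.59, 1.39, -0.0, 1.15, 1.86], [-0.06, 0.59, 1.39, 0.0, 1.15, -1.28]]
 [[0.04, 0.32, 1.79, -0.35, 0.57, 2.21], [0.04, 0.32, 1.79, -0.35, 0.57, -0.93]]
 [[0.2, 0.22, 2.15, 4.33, 0.51, -2.41], [0.2, 0.22, 2.15, 4.33, 0.51, 0.73]]
 [[0.32, 0.36, 2.34, 3.92, 1.06, -1.88], [0.32, 0.36, 2.34, 3.92, 1.06, 1.26]]
 [[0.4, 0.61, 2.4, 3.89, 1.56, -1.66], [0.4, 0.61, 2.4, 3.89, 1.56, 1.48]]
 [[0.43, 0.81, 2.39, 3.93, 1.88, -1.52], [0.43, 0.81, 2.39, 3.93, 1.88, 1.62]]
```

```bash
cat > r.py <<'E'
from m import *
from scipy.spatial.transform import Rotation as Ro
E=lambda a,d:Ro.from_euler(a,d,degrees=True)
def sq(psi,t=0,k=0): return Ro.as_quat(E('z',psi)*E('y',-t)*E('z',k)*E('x',180)).tolist()
def best(p,psi):
    c=[(abs(q[5]),sq(psi,0,k)) for k in(0,180) for q in[env.ik(list(p),sq(psi,0,k))] if q is not None]
    return min(c)[1]
def st():
    s=env.read_state();print("t %.1f"%s['time_s'],"tcp",np.array(s['tool_pos']),"w %.1f g %.1f"%(s['width'],s['grip_force']),"F",np.array(s['force']));return s
E
python3 - <<'E'
from r import *
F=np.array([583.5,21.])
for psi in(40,60,75,-60):
  for k in(0,180):
    Q=[]
    for t in range(0,106,5):
      u=E('z',psi).apply([1,0,0]);Rs=E('z',psi)*E('y',-t)
      g=np.r_[F,180]+u*20+Rs.apply([132,0,103])
      Q.append(env.ik(g.tolist(),sq(psi,t,k)))
    n=sum(q is None for q in Q);Q=np.array([q for q in Q if q is not None])
    print(psi,k,n,"maxstep",abs(np.diff(Q,axis=0)).max(0),"min",Q.min(0),"max",Q.max(0))
S=[549.5,262.8]
q=best(S+[200],54)
set_gripper(36)
env.reach(S+[150],q); st()
hit=env.move_l(S+[87.5],rate=120,f_stop=15);print("hit",hit)
set_gripper(8);st()
env.move_l(S+[170],rate=200);st()
cv2.imwrite("pics/a_t.png",viewer.camera("top"))
s=viewer.camera("scene");cv2.imwrite("pics/a_s.png",cv2.resize(s[60:300,280:600],None,fx=2,fy=2))
E
```

```text
40 0 0 maxstep [0.  0.1 0.1 0.2 0.1 0.2] min [-0.6  0.3  1.4 -0.   0.6 -1.4] max [0.2 0.8 2.2 1.9 1.8 1. ]
40 180 6 maxstep [0.3 0.1 0.4 1.1 0.1 5. ] min [-0.6  0.3  1.4  0.   0.8 -2.5] max [0.2 0.8 2.2 1.9 1.8 2.5]
60 0 0 maxstep [0.1 0.1 0.  0.1 0.1 0.1] min [-0.6  0.3  1.5 -0.   0.9 -1.2] max [0.2 0.8 2.  1.6 1.8 0.7]
60 180 10 maxstep [0.5 0.1 0.4 1.2 0.1 5. ] min [-0.6  0.4  1.5  0.   1.  -2.5] max [0.2 0.8 2.  1.6 1.8 2.5]
75 0 0 maxstep [0.1 0.1 0.  0.1 0.1 0.1] min [-0.6  0.3  1.6 -0.   1.  -1.1] max [0.2 0.8 1.8 1.4 1.9 0.5]
75 180 12 maxstep [0.  0.1 0.  0.1 0.1 0.1] min [-0.6  0.4  1.8  1.1  1.3  2.1] max [-0.3  0.8  1.8  1.4  1.9  2.5]
-60 0 20 maxstep [0.  0.  0.  0.1 0.1 0.1] min [-0.2  0.5  1.5 -0.1  1.   2.4] max [-0.1  0.5  1.6 -0.   1.1  2.5]
-60 180 9 maxstep [0.1 0.  0.  0.1 0.1 0.1] min [-0.2  0.3  1.5 -1.2  0.9 -0.7] max [0.4 0.5 1.9 0.  1.1 0.6]
t 3.0 tcp [549.4 263.7 150.3] w 35.6 g 0.0 F [-0.   0.2  0.2]
hit True
t 4.0 tcp [548.6 262.7  85.4] w 13.1 g 30.8 F [ 1.2 -1.2  5.3]
t 4.6 tcp [549.  262.7 169.4] w 13.3 g 30.0 F [-0.4  0.  -0.8]
```

View pics/a_s.png

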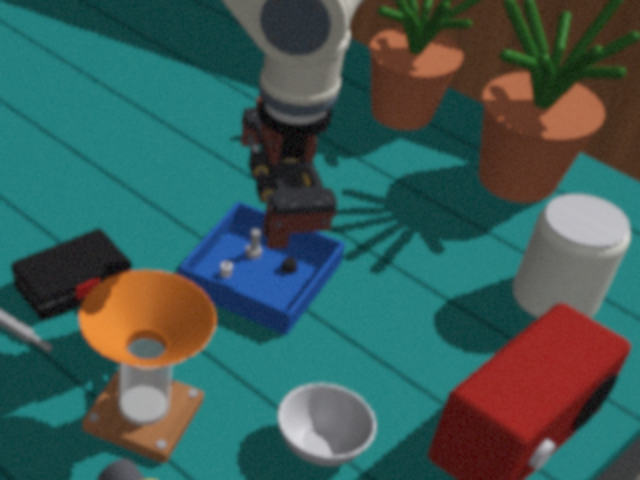

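The crop shows the brass spacer gone from the tray, with the bolt (256,245), aluminium spacer (226,268) and rubber foot (289,265) still in place. The width of 13.3 mm confirms the grasp.

```bash
python3 - <<'E'
from r import *
env.move_l([549,262.7,300],rate=250)
O=np.array([530,-312.]);D=(O+E('z',34.5).apply([-11,0,0])[:2]).tolist()
env.reach(D+[300],sq(34.5));st()
env.move_l(D+[150],rate=200)
print(env.move_l(D+[90],rate=80,f_stop=6));st()
set_gripper(30)
env.move_l(D+[210],rate=200);st()
env.reach([450,-200,300],sq(34.5))
t=viewer.camera("top");s=viewer.camera("scene");cv2.imwrite("pics/b_t.png",t);cv2.imwrite("pics/b_s.png",s)
cv2.imwrite("pics/b.png",np.hstack([cv2.resize(t[200:300,400:500],None,fx=4,fy=4,interpolation=cv2.INTER_CUBIC),cv2.resize(s[285:385,150:250],None,fx=4,fy=4,interpolation=cv2.INTER_CUBIC)]))
E
```

```text
t 7.5 tcp [ 521.4 -317.4  300. ] w 12.9 g 30.0 F [-0.2 -0.2 -0.2]
False
t 9.3 tcp [ 521.2 -318.3   90.1] w 13.2 g 30.0 F [-0.3  0.1 -0.6]
t 10.5 tcp [ 520.4 -317.9  209.2] w 29.8 g 0.0 F [-0.9 -0.7  0.1]
```

View pics/b.png

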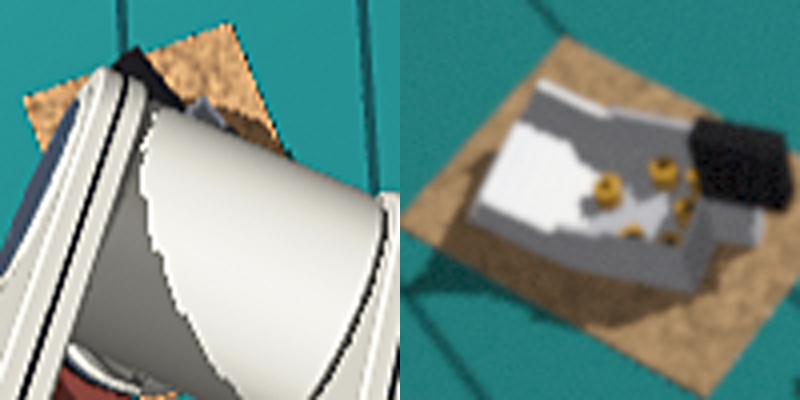

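The scene crop at right shows the sixth brass spacer standing in the scoop at (608,190), in front of the others. Next I grasp the handle.

```bash
python3 - <<'E'
from r import *
G=[585,-275.]
set_gripper(60)
env.reach(G+[230],sq(34.5));st()
print(env.move_l(G+[134],rate=120,f_stop=10))
set_gripper(6);s=st()
p=list(s['tool_pos'])
env.move_l([p[0],p[1],p[2]+30],rate=60);st()
env.move_l([p[0],p[1],p[2]+220],rate=180);s=st();print(np.array(s['wrist_torque'])*1000, s['orientation'])
t=viewer.camera("top");s=viewer.camera("scene");cv2.imwrite("pics/c_t.png",t)
cv2.imwrite("pics/c.png",cv2.resize(s[180:400,100:340],None,fx=2.5,fy=2.5))
E
```

```text
t 12.7 tcp [ 584.1 -274.5  229.8] w 60.6 g 0.0 F [-0.1 -0.4 -0.9]
False
t 14.4 tcp [ 585.1 -275.1  134.1] w 16.1 g 30.0 F [0.4 0.8 0.3]
t 15.0 tcp [ 585.1 -275.1  164.3] w 15.7 g 30.0 F [-1.6 -0.1 -3.9]
t 16.2 tcp [ 584.6 -274.8  352.7] w 15.7 g 30.0 F [-0.5  0.6 -4. ]
[116.5 -16.5   7.1] [ 1.   0.3 -0.  -0. ]
```

View pics/c.png

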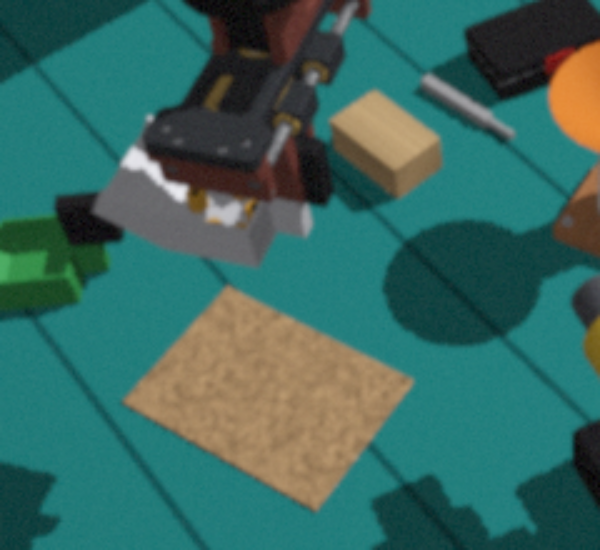

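```bash
cat >> r.py <<'E'
F=np.array([583.5,21.]);PSI=60
def pose(t,lz,off=25):
    u=E('z',PSI).apply([1,0,0]);return (np.r_[F,lz]+u*off+(E('z',PSI)*E('y',-t)).apply([132,0,103])).tolist(),sq(PSI,t)
E
python3 - <<'E'
from r import *
env.reach(*pose(0,250));st()
p,q=pose(15,215);env.move_l(p,q,rate=100)
p,q=pose(30,178);env.move_l(p,q,rate=80);st()
ims=[]
for t in(37,43,48,52,56,60,64,68,72,78,85,92):
    p,q=pose(t,172);env.move_l(p,q,rate=45);env.hold(.3)
    ims.append(viewer.camera("scene")[150:300,280:430]);cv2.imwrite(f"pics/d{t}.png",ims[-1])
s=st()
cv2.imwrite("pics/d.png",cv2.resize(np.vstack([np.hstack(ims[i:i+4]) for i in(0,4,8)]),(800,600)))
E
```

```text
t 18.0 tcp [662.2 155.8 353. ] w 15.7 g 30.0 F [-0.4  0.5 -3.4]
t 19.1 tcp [628.2  97.6 333.5] w 16.1 g 30.0 F [-0.7 -0.2 -4. ]
t 29.1 tcp [542.3 -50.4 300.7] w 15.6 g 30.0 F [ 0.4 -0.  -2.5]
```

View pics/d.png

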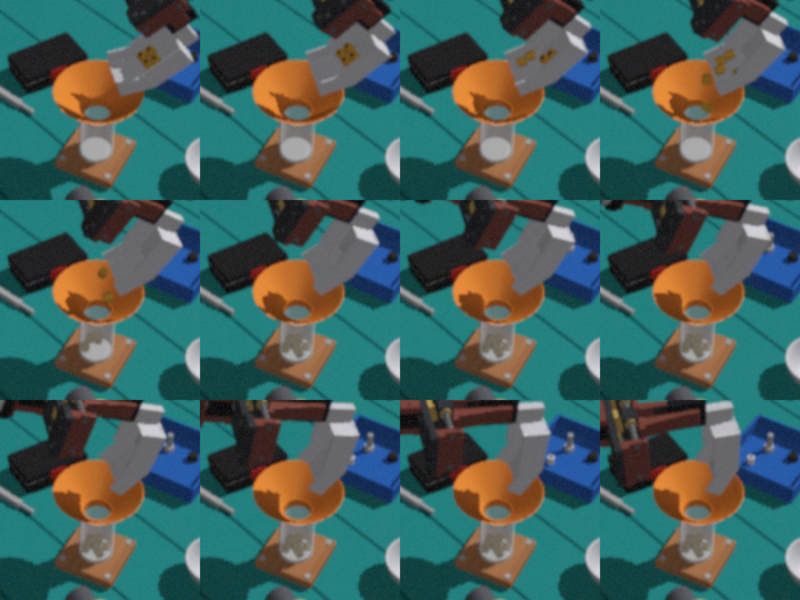

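The montage shows the spacers sliding out between 48° and 56° of tilt. From 60° on, the scoop and funnel are clear and brass lies in the jar. The spacers fell through the spout without jamming. Next I return the scoop.

```bash
python3 - <<'E'
from r import *
for t,z in((60,180),(30,215),(0,255)):
    p,q=pose(t,z);env.move_l(p,q,rate=110)
st()
G=[583.5,-274.7]
env.reach(G+[340],sq(34.5))
env.move_l(G+[165],rate=180);env.hold(.3);st()
print(env.move_l(G+[132.5],rate=25,f_stop=4));st()
set_gripper(50);env.hold(.3);st()
env.move_l(G+[260],rate=150)
env.reach([400,-120,380],sq(34.5));st()
t=viewer.camera("top");s=viewer.camera("scene");cv2.imwrite("pics/e_t.png",t);cv2.imwrite("pics/e_s.png",s)
env.reach([380,300,380],sq(34.5));env.hold(.2);st()
t=viewer.camera("top");s=viewer.camera("scene");cv2.imwrite("pics/f_t.png",t);cv2.imwrite("pics/f_s.png",s)
f=lambda im,x,y,w,h:cv2.resize(im[y:y+h,x:x+w],(400,300),interpolation=cv2.INTER_CUBIC)
cv2.imwrite("pics/f.png",np.vstack([np.hstack([f(t,380,190,120,90+30-30),f(s,140,280,128,96)]),np.hstack([f(s,300,180,120,90+20-20),f(t,220,60,240,180)])]))
E
```

```text
t 31.9 tcp [661.5 156.1 357.2] w 15.9 g 30.0 F [ 0.5 -0.9 -2.1]
t 34.9 tcp [ 583.7 -274.9  165.8] w 15.8 g 30.0 F [-0.5  0.8 -2.1]
True
t 36.1 tcp [ 583.5 -274.7  134. ] w 15.3 g 30.0 F [0.2 0.8 5.2]
t 37.1 tcp [ 582.6 -274.2  132.8] w 50.1 g 0.0 F [-0.3 -0.1  0. ]
t 39.1 tcp [ 400.7 -120.4  379.8] w 49.9 g 0.0 F [ 0.6 -0.7 -0.4]
t 41.0 tcp [380.5 299.3 380.1] w 50.3 g 0.0 F [-0.2  0.7 -0.1]
```

View pics/f.png

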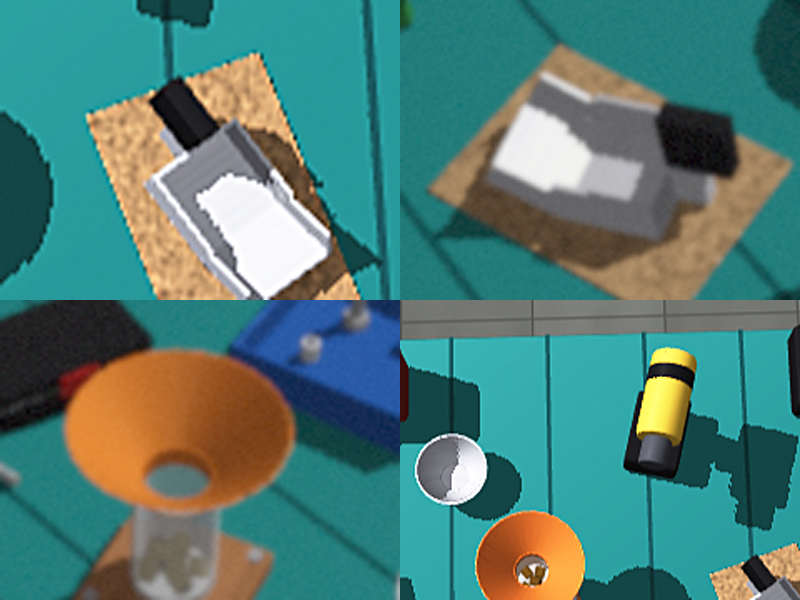

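The scoop is empty and upright in the middle of its mat, the spacers are in the jar (seen in scene, and through the spout in top), and the drill, bowl and funnel are unmoved.

```bash
python3 -c "
from station import workorder
print(workorder.sign_off())"
```

```text
the job is handed in; nothing more can be done
None
```

The job is handed in at about 41 s: the pour pictures show all six brass spacers leaving the scoop into the jar, though I did not count them there, and the empty scoop is back upright in the middle of its mat.

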